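# Mount the bell cymbal on its desk stand

### The job

Mount the bell cymbal on the stud of the small round-footed desk stand. The parts go over the stud one on another, from the bottom up: the flat steel seat, the thick black washer, the cymbal dome up (lower it gently, do not let it drop), the red washer, and last the blue push-on nut, each fully down on the one below. Leave the thumb piano and the small clay pot where they are, and let go of everything.

Things in the scene. Friction and masses are not known exactly. Their poses are not given: they have to be found in the camera images.
- stud_foot (a point): foot of the desk stand's stud: on its axis, on the flat top (28 mm across) of the neck, 45 mm above the table, where the first part rests. A steel stud, 8 mm thick, rises 51 mm from here; its last 10 mm taper to a 3 mm tip. The stand is fixed: black round foot 110 mm across, 13 mm high, a steel tube, a small wing bolt on one side 24 mm above the table, below all that is stacked. z up.
- seat_mid (a point): centre of the steel seat: a loose flat bright-steel ring, 38 mm outside, 14 mm hole, 6 mm thick, lying flat on the table; both faces alike. The point is on its axis half-way up (3 mm). z is its axis. About 40 g.
- low_washer_mid (a point): centre of the lower washer: a loose thick black hard-rubber ring, 28 mm outside, 14 mm hole, 16 mm high, flat on the table; both faces alike. The point is on its axis half-way up (8 mm). z is its axis. About 20 g.
- cymbal_mid (a point): the loose brass bell cymbal, 140 mm across, 27 mm high, lying dome up on its rim. Point: on its axis in the boss, 18 mm over the rim's plane. The hollow boss to grip is 47 mm across at its foot (10 mm up), 44 mm at its flat roof (27 mm up). Roof 3 mm thick with a 14 mm hole; the black washer goes up inside the boss (38 mm wide) and carries the roof. z up through the dome. 0.3 to 0.5 kg.
- top_washer_mid (a point): centre of the upper washer: a loose red hard-rubber ring, 36 mm outside, 14 mm hole, 10 mm high, lying flat on the table; both faces are alike. The point is on its axis half-way up (5 mm). z is its axis. About 20 g.
- nut_mid (a point): centre of the push-on nut: a loose blue metal cap, 26 mm across, 24 mm high, standing on its open end; its closed top bears a bright steel disc. From below a 14 mm hole, 19 mm deep, no thread: it slides down over the stud's end. The point is on its axis half-way up (12 mm). z up through the closed top. About 45 g.
- kalimba: bystander: the thumb piano, a loose dark wooden box 150 x 110 x 42 mm (50 mm with its steel tongues), 0.45 kg; origin at the centre of its underside, x along the 150 mm. Not to be moved.
- pot: bystander: a small loose upright terracotta flowerpot, 63 mm across its rim, 58 mm high, 0.11 kg; origin at the centre of its underside. Not to be moved.
Mind the look-alikes: they are no part of the job. Of the things like the part that bears nut_mid, leave any that is purple or white; of the rest the smaller one is meant.

How it is judged:
On the way, in this order (a step that is already met when the one before it is completed fails the run):
1. the steel seat lies on the neck of the stand, over the stud (horizontal distance between seat_mid and stud_foot below 0.006 m and z of seat_mid in the frame of stud_foot between 0 and 0.006 m and linear speed of seat below 0.03 m/s), for 0.2 s.
2. the black washer lies on the seat, over the stud (horizontal distance between low_washer_mid and stud_foot below 0.006 m and z of low_washer_mid in the frame of stud_foot between 0.011 and 0.017 m and linear speed of low_washer below 0.03 m/s), for 0.2 s.
3. the cymbal hangs level, dome up, on the black washer, over the stud (horizontal distance between cymbal_mid and stud_foot below 0.006 m and z of cymbal_mid in the frame of stud_foot between 0.013 and 0.019 m and linear speed of cymbal below 0.03 m/s and angle between cymbal_mid's own z axis and vertical below 0.12 rad), for 0.2 s.
4. the red washer lies on the cymbal's roof, over the stud (horizontal distance between top_washer_mid and stud_foot below 0.006 m and z of top_washer_mid in the frame of stud_foot between 0.027 and 0.033 m and linear speed of top_washer below 0.03 m/s), for 0.2 s.
5. the blue nut is down on the red washer, over the stud (horizontal distance between nut_mid and stud_foot below 0.006 m and z of nut_mid in the frame of stud_foot between 0.044 and 0.05 m and linear speed of nut below 0.03 m/s and angle between nut_mid's own z axis and vertical below 0.12 rad), for 0.2 s.
At the end, for the whole second after the job is handed in: On the stud, bottom up: seat, black washer, cymbal, red washer, nut; each centre within 6 mm of the stud's axis and within 3 mm of 3, 14, 16, 30, 47 mm over its foot; cymbal and nut upright within 0.12 rad; all at rest and released; thumb piano and pot within 30 mm of their starts (all of step 1 and all of step 2 and all of step 3 and all of step 4 and all of step 5 and distance of each of kalimba, pot from where it was at the start of the episode below 0.03 m); the robot touches nothing.
It fails at once if the thumb piano is pushed more than 30 mm from its place (distance of kalimba from where it was at the start of the episode above 0.03 m).
It fails at once if the small clay pot is pushed more than 30 mm from its place (distance of pot from where it was at the start of the episode above 0.03 m).
It fails at once if the cymbal is dropped: faster than 0.4 m/s while on the stud (linear speed of cymbal above 0.4 m/s and horizontal distance between cymbal_mid and stud_foot below 0.02 m and z of cymbal_mid in the frame of stud_foot below 0.045 m).
It also fails if it takes over 136 s, if anything falls off the work surface, if the arm or the gripper's body presses on something with over 40 N, if the wrist force passes 120 N, or if a joint passes its speed limit or range.

### The arm

A 6-joint arm with a two-finger parallel gripper is mounted at the origin on the work surface. World frame = base frame: x ahead of the robot, y to its left, z up, the work surface at z = 0. Lengths are in m, angles in rad, forces in N, time in s.
With the tool pointing down it reaches from about 0.3 to 0.875 m from the base axis. Payload 6.4 kg.
Tool frame: the origin (TCP) lies at the very end of the fingers, on their centre line; the grasp point (between the pads) lies 19 mm behind it; z points along the fingers, y is the line along which they close (so a half turn about z gives the same grasp; the last joint's range is limited). The gripper opens to 88 mm and grips with 3 to 60 N. Pads are 18 mm wide; open, the fingers measure 123 mm over their backs; the gripper's body (75 mm by 187 mm) begins 45 mm behind the grasp point.
Start: joints at [-1.552, 0.181, 1.607, -0, 1.354, -0.206], TCP at [0.128, -0.561, 0.239] pointing down, gripper open.
Joint ranges: [-2.99, 2.99], [-0.89, 2.07], [0.3, 2.58], [-1.14, 4.28], [0, 2.63], [-3.12, 3.12]. Speed limits (rad/s): [2.57, 2.57, 3.01, 3.14, 3.14, 3.14].

### API

Orientations are given as a unit quaternion [w, x, y, z].
In Python, from station import * gives the robot as it stands.
- The arm moves only by the shell command python3 -m jog 'ROWS' [FORCE]. ROWS is JSON, a list of rows, each an object with "xyz": the shift along the tool's x, y, z in m, a list of three; "turn": the turn, a rotation vector about the tool's x, y, z in units of 5 degrees (1.0 is 5 degrees), a list of three; "hand": the closure, from 0 (fully open) to 1 (shut). A call has exactly 5 rows; each row shifts and turns the commanded pose from where the row before left it, along the tool's axes as they then stand; what a row does not reach is not made up. A row lasts 1/10 s, in which the tool goes at most 50 mm and 8.59 degrees, less where a joint would pass 70% of its speed; a pose out of reach is approached as far as the arm can. A call is refused whole if a number of a shift passes 0.05 or a number of a turn 1, either way. A call with a gripper value outside its range is refused whole. The fingers move at their own pace and stop on an object; FORCE is the grip in N (left out, the last holds). Time passes only in rows, so rows that do not move let the fingers close, or fill a call up. It gives the time, the measured TCP pose, the force, the opening and the grip force at its end, in the units of the state.
- state(): the state, without advancing time (a new reading comes with each control period).
- get_image(name): name is "side" or "top" or "wrist"; returns (picture, depth): 480x640x3 uint8, blue, green, red; 480x640 float32, m along the optical axis (not along the pixel's ray), 0 where there is no reading.
- calibration(name): a dict with "fx", "fy", "cx", "cy" (pixels), "distortion" ([k1, k2, p1, p2, k3] as OpenCV has them; the pictures are not rectified), "world_to_cam" (4x4, takes a point from world to camera coordinates); the wrist camera has in their place "hand_eye" (4x4, takes a point from camera to tool coordinates, whose origin is the TCP and whose axes are the flange's). Camera axes: x right, y up, looking along -z (the intrinsics and any distortion apply to the point x, -y, -z); pixel columns grow to the right and rows downward; lengths in m; the calibration is good to about 2 mm. A picture is of the moment at which its call begins: read the wrist's pose just before it. calibration takes no time and is no camera call.
- job_done(): hands the job in; it is judged then, once.
The state is a dict: "t": time; "joint_positions": joint angles; "qd": joint speeds; "joint_efforts": joint torques, N m; "ee_pos": TCP position; "tcp_rot": TCP orientation; "wrist_force": force on the tool from outside, world axes, zero at the start; "ft_torque": the same for the moment, N m; "grip_width": finger opening in m; "grip_force": force on a finger pad.
Only numpy, scipy, OpenCV 4.12 (cv2) and the standard library are available. Lean on these libraries where they do the work, as an engineer would, in place of code of your own. Each camera call takes 0.05 s, during which the arm holds its last target. There are 200 camera calls.

## Working session

There is one attempt and no reset: what is moved stays moved. The work goes in short steps, Python scripts to look and compute and a shell command to move; the robot and the scene stay as the last step left them, time stands still between calls to the robot, and variables do not carry over. Pictures are saved under pics/ and viewed, at most 14 in all, crops included, and the job is handed in when it is done.

```bash
ls; mkdir -p pics; python3 - <<'E'
from station import *
import cv2
for n in("top","side"):
    p,d=get_image(n); cv2.imwrite(f"pics/{n}0.png",p)
    c=calibration(n); print(n,c)
print(calibration("wrist")); print(state())
E
```

```text
pics
top {'fx': 438.6720024611632, 'fy': 438.6720024611632, 'cx': 321.1483930112147, 'cy': 242.30966083379244, 'distortion': array([-0.0921386,  0.       ,  0.       ,  0.       ,  0.       ]), 'world_to_cam': array([[ 0.00964348, -0.99976837, -0.01924066,  0.00525961],
       [ 0.99063265,  0.00693075,  0.13637783, -0.54404391],
       [-0.13621289, -0.02037558,  0.99047003, -0.73215813],
       [ 0.        ,  0.        ,  0.        ,  1.        ]])}
side {'fx': 447.7556417539398, 'fy': 447.7556417539398, 'cx': 323.52473662130444, 'cy': 238.70309962632814, 'distortion': array([-0.06083234,  0.        ,  0.        ,  0.        ,  0.        ]), 'world_to_cam': array([[ 0.95993585, -0.2798164 , -0.01503122, -0.51134656],
       [ 0.2178441 ,  0.71144372,  0.66812557, -0.17342373],
       [-0.17625862, -0.64463215,  0.74389669, -0.76500836],
       [ 0.        ,  0.        ,  0.        ,  1.        ]])}
{'fx': 380.68676752177635, 'fy': 380.68676752177635, 'cx': 321.2947958981801, 'cy': 235.9995897978791, 'distortion': array([-0.02676047,  0.        ,  0.        ,  0.        ,  0.       
[... 389 characters left out ...]
array([-1.55230059e+00,  1.81464794e-01,  1.60784483e+00, -3.63516268e-05,
        1.35382903e+00, -2.06293450e-01]), 'qd': array([ 1.63947306e-03, -2.41898666e-03, -2.01939934e-03,  8.63990604e-04,
        1.26548855e-03, -9.16599621e-05]), 'joint_efforts': array([ 4.63101896e-04, -4.34820843e+01, -3.42694402e+01,  7.03678303e-02,
        3.40465433e-02, -4.25774863e-05]), 'ee_pos': array([ 0.12816894, -0.56005703,  0.23793188]), 'tcp_rot': array([-7.71257269e-04,  9.93689636e-01,  1.12161975e-01,  5.48085979e-05]), 'wrist_force': array([-0.18630132,  0.01436492, -0.04977861]), 'ft_torque': array([ 0.02965217, -0.01392792, -0.03555615]), 'grip_force': 0.0, 'grip_width': 0.08817748777055909}
```

View pics/top0.png

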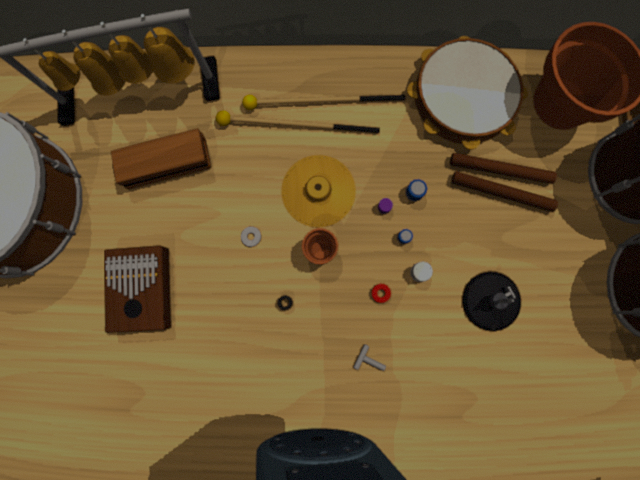

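View pics/side0.png

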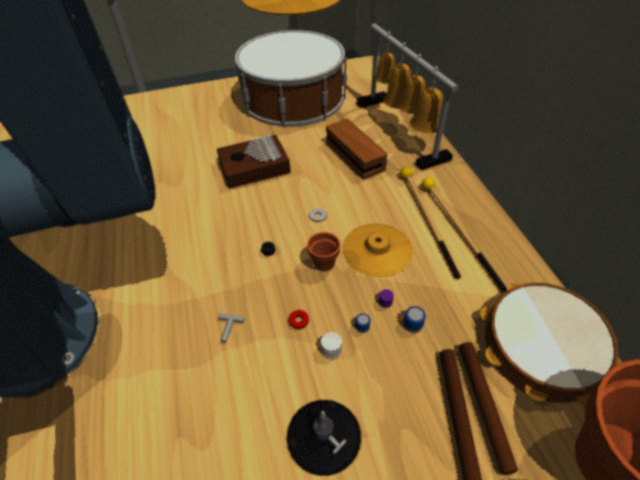

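The top view shows the seat at (251,236), black washer (285,302), cymbal (318,188), red washer (381,293), stand (492,300), pot (320,247) and kalimba (137,290).

Nut candidates in the top view: small blue (405,237), large blue (417,190), purple (385,206) and white (422,272). By the description I choose the smaller blue one at (405,237).

```bash
cat > h.py <<'E'
from station import *
import numpy as np, cv2
from scipy.spatial.transform import Rotation as R
def rot(s): w,x,y,z=s["tcp_rot"]; return R.from_quat([x,y,z,w])
def cam2world(n,s=None):
    c=calibration(n)
    if n!="wrist": return c,np.linalg.inv(c["world_to_cam"])
    T=np.eye(4); T[:3,:3]=rot(s).as_matrix(); T[:3,3]=s["ee_pos"]
    return c,T@c["hand_eye"]
def plane(n,uv,z,s=None):
    """pixel -> world point on horizontal plane z"""
    c,T=cam2world(n,s)
    K=np.array([[c["fx"],0,c["cx"]],[0,c["fy"],c["cy"]],[0,0,1]])
    x,y=cv2.undistortPoints(np.array([[uv]],float),K,np.array(c["distortion"]))[0,0]
    d=T[:3,:3]@[x,-y,-1]; o=T[:3,3]
    return o+d*(z-o[2])/d[2]
def go(target,yaw=None):
    """print shift in tool axes and turn (5deg units) to reach target; yaw = direction of tool x in world"""
    s=state(); r=rot(s); sh=r.inv().apply(np.array(target)-s["ee_pos"])
    print("t",round(s["t"],1),"tcp",s["ee_pos"].round(4),"shift(tool)",(sh*1000).round(1),"mm")
    if yaw is not None:
        m=R.from_euler("z",yaw)*R.from_euler("x",np.pi)
        print(" turn units",((r.inv()*m).as_rotvec()/np.radians(5)).round(2))
E
python3 - <<'E'
from h import *
for k,t,sd,z in [("seat",(251,236),(318,215),.006),("low",(285,302),(268,247),.016),("cym",(318,187),(378,241),.027),("red",(381,293),(299,319),.010),("nut",(405.5,236),(363,320),.024),("bigblue",(417,188),(414,315),.03),("studtip",(504,297),(322,412),.096),("foot",(492,301),(324,437),.013),("pot",(320,246),(324,243),.058)]:
    print(k,plane("top",t,z).round(4),plane("side",sd,z).round(4))
p=cv2.imread("pics/top0.png"); cv2.imwrite("pics/nuts.png",cv2.resize(p[170:310,360:530],None,fx=4,fy=4))
go([0.45,0,.25],0)
E
```

```text
seat [0.5591 0.1396 0.006 ] [0.5605 0.137  0.006 ]
low [0.4394 0.0734 0.016 ] [0.4403 0.0711 0.016 ]
cym [0.6465 0.0167 0.027 ] [0.6473 0.0139 0.027 ]
red [ 0.4569 -0.0976  0.01  ] [ 0.4591 -0.1015  0.01  ]
nut [ 0.5583 -0.1407  0.024 ] [ 0.5607 -0.1433  0.024 ]
bigblue [ 0.6451 -0.1621  0.03  ] [ 0.6446 -0.1626  0.03  ]
studtip [ 0.4492 -0.2863  0.096 ] [ 0.4446 -0.3002  0.096 ]
foot [ 0.4433 -0.297   0.013 ] [ 0.4445 -0.3057  0.013 ]
pot [0.5348 0.0113 0.058 ] [0.5384 0.0133 0.058 ]
t 0.1 tcp [ 0.1282 -0.5601  0.2379] shift(tool) [ 438.6 -474.2  -11.2] mm
 turn units [-0.02 -0.    2.58]
```

View pics/nuts.png

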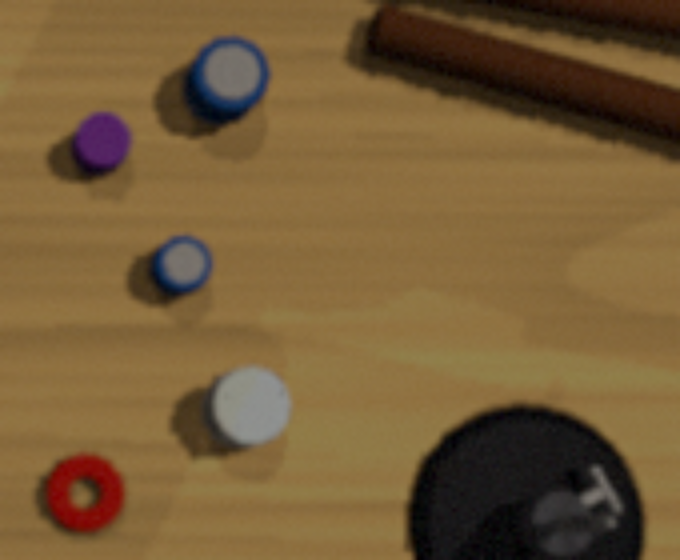

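Crop: the small blue nut is at (183,265), clearly smaller than the other blue one at (230,75), so the choice holds. I'll look at the stand first.

```bash
python3 -m jog '[{"xyz":[0.03,-0.025,0],"turn":[0,0,0.86],"hand":0},{"xyz":[0.03,-0.025,0],"turn":[0,0,0.86],"hand":0},{"xyz":[0.035,-0.03,0],"turn":[0,0,0.86],"hand":0},{"xyz":[0.035,-0.03,0],"turn":[0,0,0],"hand":0},{"xyz":[0.035,-0.03,0],"turn":[0,0,0],"hand":0}]' 20
python3 -m jog '[{"xyz":[0.035,-0.03,0],"turn":[0,0,0],"hand":0},{"xyz":[0.035,-0.03,0],"turn":[0,0,0],"hand":0},{"xyz":[0.035,-0.03,0],"turn":[0,0,0],"hand":0},{"xyz":[0.02,-0.02,0],"turn":[0,0,0],"hand":0},{"xyz":[0,0,0],"turn":[0,0,0],"hand":0}]'
python3 - <<'E'
from h import *
go([.444,-.302,.24],0)
s=state();p,d=get_image("wrist");cv2.imwrite("pics/w1.png",p)
E
```

```text
t: 0.6
ee_pos: [0.2813, -0.4062, 0.2384]
tcp_rot: [-0.0, 1.0, -0.001, -0.0]
wrist_force: [0.7, 0.0, -0.2]
grip_width: 0.0879
grip_force: 0.0
t: 1.1
ee_pos: [0.4073, -0.2951, 0.2384]
tcp_rot: [-0.001, 1.0, 0.002, 0.0]
wrist_force: [-0.1, 0.2, 0.1]
grip_width: 0.0879
grip_force: 0.0
t 1.1 tcp [ 0.4073 -0.2951  0.2384] shift(tool) [36.7  7.1 -1.7] mm
 turn units [-0.01 -0.    0.05]
```

View pics/w1.png

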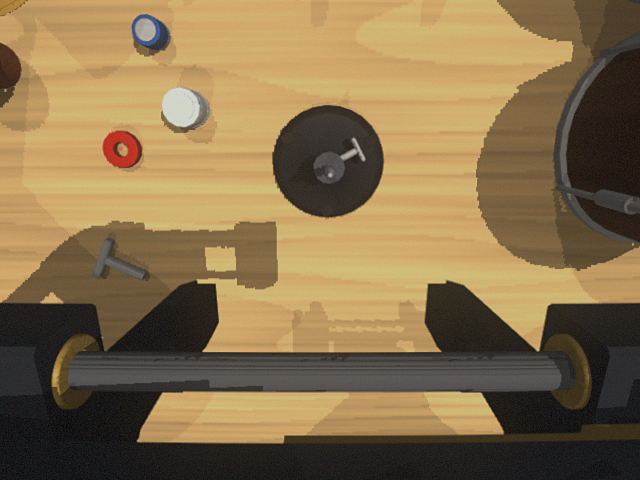

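The wrist view shows the stand's foot centred at (328,161), its neck at (330,167) and the stud tip at about (332,174). The fingertips sit at (217,285) and (427,285), with red washer, white cap and nut at upper left.

```bash
python3 - <<'E'
from h import *
s=state();p=cv2.imread("pics/w1.png");print(rot(s).as_matrix().round(4)[:, 2])
g=cv2.cvtColor(p,cv2.COLOR_BGR2GRAY);m=np.zeros_like(g);m[95:225,260:395]=(g[95:225,260:395]<75)
cs,_=cv2.findContours(m,0,1);c=max(cs,key=cv2.contourArea);e=cv2.fitEllipse(cv2.convexHull(c));print("foot",e,plane("wrist",e[0],.013,s))
for uv,z in[((330,167),.045),((332,174),.096)]:print(uv,plane("wrist",uv,z,s))
cr=cv2.resize(p[120:210,270:390],None,fx=6,fy=6,interpolation=2);cv2.imwrite("pics/w1c.png",cr)
E
```

```text
[-6.e-04  5.e-04 -1.e+00]
foot ((327.6167297363281, 160.76657104492188), (109.99335479736328, 111.26126861572266), 15.121904373168945) [ 0.44456318 -0.30200637  0.013     ]
(330, 167) [ 0.44196264 -0.30364978  0.045     ]
(332, 174) [ 0.44206255 -0.30408208  0.096     ]
```

View pics/w1c.png

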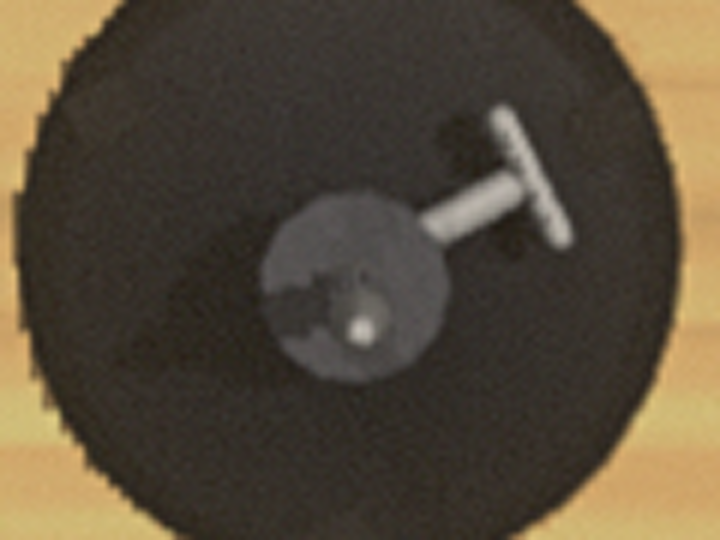

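```bash
python3 -m jog '[{"xyz":[0.012,-0.043,0],"turn":[0,0,0],"hand":0},{"xyz":[0.012,-0.043,0],"turn":[0,0,0],"hand":0},{"xyz":[0.012,-0.043,0],"turn":[0,0,0],"hand":0},{"xyz":[0.012,-0.043,0],"turn":[0,0,0],"hand":0},{"xyz":[0.012,-0.043,0],"turn":[0,0,0],"hand":0}]' >/dev/null
python3 -m jog '[{"xyz":[0.012,-0.043,0],"turn":[0,0,0],"hand":0},{"xyz":[0.012,-0.043,0],"turn":[0,0,0],"hand":0},{"xyz":[0.012,-0.043,0.02],"turn":[0,0,0],"hand":0},{"xyz":[0.012,-0.043,0.02],"turn":[0,0,0],"hand":0},{"xyz":[0.012,-0.043,0.02],"turn":[0,0,0],"hand":0}]' >/dev/null
python3 -m jog '[{"xyz":[0.01,0,0.03],"turn":[0,0,0],"hand":0},{"xyz":[0.01,0,0.03],"turn":[0,0,0],"hand":0},{"xyz":[0,0,0],"turn":[0,0,0],"hand":0},{"xyz":[0,0,0],"turn":[0,0,0],"hand":0},{"xyz":[0,0,0],"turn":[0,0,0],"hand":0}]'
python3 - <<'E'
from h import *
s=state();p,d=get_image("wrist");cv2.imwrite("pics/w2.png",p)
go([.559,.139,.12],0)
E
```

```text
t: 2.65
ee_pos: [0.5465, 0.1312, 0.1203]
tcp_rot: [0.0, 1.0, -0.001, 0.001]
wrist_force: [0.0, 0.4, -1.0]
grip_width: 0.0876
grip_force: 0.0
t 2.7 tcp [0.5467 0.1314 0.1206] shift(tool) [12.3 -7.6  0.6] mm
 turn units [-0.   -0.03 -0.02]
```

View pics/w2.png

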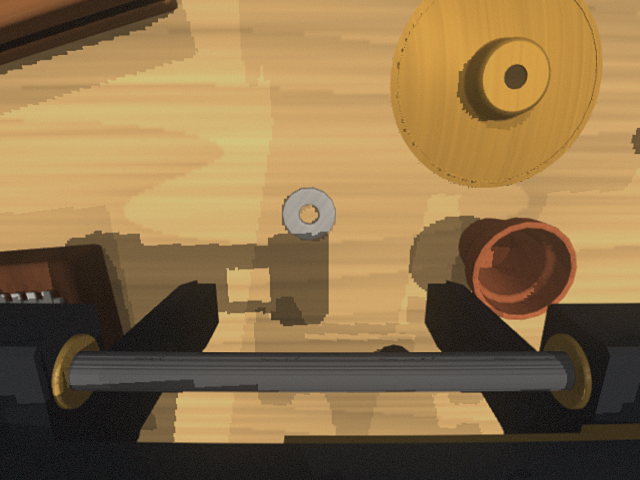

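Wrist view: seat at (309,213), cymbal boss hole (516,76), pot (524,268), kalimba at the lower left edge.

```bash
cat >> h.py <<'E'
def blob(p,lo,hi,near,box=60):
    """ellipse of the outer hull of the HSV-masked blob nearest to pixel `near`"""
    h=cv2.inRange(cv2.cvtColor(p,cv2.COLOR_BGR2HSV),np.array(lo),np.array(hi)); m=np.zeros_like(h)
    u,v=near; sl=(slice(max(v-box,0),v+box),slice(max(u-box,0),u+box)); m[sl]=h[sl]
    m=cv2.morphologyEx(m,cv2.MORPH_CLOSE,np.ones((5,5)))
    cs=[c for c in cv2.findContours(m,0,1)[0] if cv2.contourArea(c)>40]
    c=max(cs,key=cv2.contourArea)
    return cv2.fitEllipse(cv2.convexHull(c))
E
python3 - <<'E'
from h import *
s=state();p=cv2.imread("pics/w2.png")
hs=cv2.cvtColor(p,cv2.COLOR_BGR2HSV);print(hs[195,309],hs[213,290],hs[250,350],hs[260,309])
e=blob(p,(0,0,90),(180,60,255),(309,213),36);print(e);c=plane("wrist",e[0],.006,s);print(c)
print("boss",plane("wrist",(516,76),.027,s),"pot",plane("wrist",(524,268),.058,s))
go([c[0],c[1],.002])
E
```

```text
[ 21  26 168] [ 18  27 163] [ 18 125 194] [ 17 114 110]
((308.4555969238281, 213.1423797607422), (51.350955963134766, 52.93010330200195), 94.62207794189453)
[0.55888514 0.14073377 0.006     ]
boss [0.64684311 0.01579312 0.027     ] pot [0.53707135 0.01145657 0.058     ]
t 2.7 tcp [0.5467 0.1314 0.1206] shift(tool) [ 11.9  -9.4 118.6] mm
```

```bash
python3 -m jog '[{"xyz":[0.006,-0.005,0.03],"turn":[0,0,0],"hand":0.3},{"xyz":[0.006,-0.0045,0.03],"turn":[0,0,0],"hand":0.3},{"xyz":[0,0,0.03],"turn":[0,0,0],"hand":0.3},{"xyz":[0,0,0.018],"turn":[0,0,0],"hand":0.3},{"xyz":[0,0,0.01],"turn":[0,0,0],"hand":0.3}]' 20
python3 -m jog '[{"xyz":[0,0,0],"turn":[0,0,0],"hand":0.3},{"xyz":[0,0,0],"turn":[0,0,0],"hand":1},{"xyz":[0,0,0],"turn":[0,0,0],"hand":1},{"xyz":[0,0,0],"turn":[0,0,0],"hand":1},{"xyz":[0,0,0],"turn":[0,0,0],"hand":1}]'
python3 -m jog '[{"xyz":[0,0,0],"turn":[0,0,0],"hand":1},{"xyz":[0,0,0],"turn":[0,0,0],"hand":1},{"xyz":[0,0,0],"turn":[0,0,0],"hand":1},{"xyz":[0,0,0],"turn":[0,0,0],"hand":1},{"xyz":[0,0,0],"turn":[0,0,0],"hand":1}]'
```

```text
t: 3.2
ee_pos: [0.5576, 0.1413, 0.0005]
tcp_rot: [0.0, 1.0, -0.0, -0.0]
wrist_force: [-0.2, -0.2, 0.1]
grip_width: 0.0618
grip_force: 0.0
t: 3.7
ee_pos: [0.5582, 0.1416, 0.0015]
tcp_rot: [0.0, 1.0, -0.0, 0.001]
wrist_force: [-1.3, -0.6, 3.9]
grip_width: 0.0362
grip_force: 20.0
t: 4.2
ee_pos: [0.5582, 0.1416, 0.0015]
tcp_rot: [0.0, 1.0, -0.0, 0.001]
wrist_force: [-1.1, -0.7, 6.7]
grip_width: 0.0355
grip_force: 20.0
```

```bash
python3 -m jog '[{"xyz":[0,0,-0.03],"turn":[0,0,0],"hand":1},{"xyz":[0,0,-0.03],"turn":[0,0,0],"hand":1},{"xyz":[0,0,-0.04],"turn":[0,0,0],"hand":1},{"xyz":[0,0,-0.02],"turn":[0,0,0],"hand":1},{"xyz":[0,0,0],"turn":[0,0,0],"hand":1}]'
python3 - <<'E'
from h import *
s=state();p,d=get_image("wrist");cv2.imwrite("pics/w3.png",p)
cv2.imwrite("pics/w3c.png",cv2.resize(p[220:400,200:440],None,fx=3,fy=3))
E
```

```text
t: 4.7
ee_pos: [0.5601, 0.1419, 0.1242]
tcp_rot: [-0.0, 1.0, -0.0, 0.003]
wrist_force: [0.7, -0.5, 0.2]
grip_width: 0.0365
grip_force: 20.0
```

View pics/w3c.png

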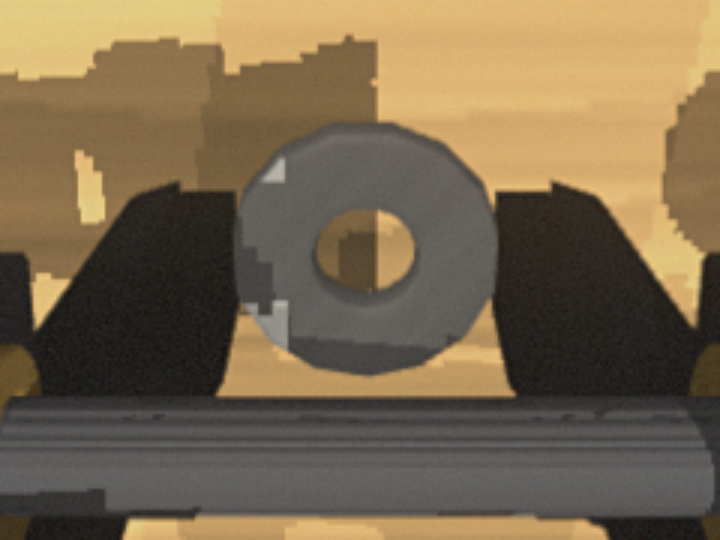

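The seat is held level, its hole centre at crop (366,250), which is pixel (322,303). Carrying it to just short of the stud to see both at once.

```bash
python3 - <<'E'
from h import *
s=state();c=plane("wrist",(322,303.3),s["ee_pos"][2]+.0045,s);print((c-s["ee_pos"])*1000)
E
python3 -m jog '[{"xyz":[-0.016,0.044,-0.003],"turn":[0,0,0],"hand":1},{"xyz":[-0.016,0.044,0],"turn":[0,0,0],"hand":1},{"xyz":[-0.016,0.044,0],"turn":[0,0,0],"hand":1},{"xyz":[-0.016,0.044,0],"turn":[0,0,0],"hand":1},{"xyz":[-0.016,0.044,0],"turn":[0,0,0],"hand":1}]' >/dev/null
python3 -m jog '[{"xyz":[-0.016,0.044,0],"turn":[0,0,0],"hand":1},{"xyz":[-0.016,0.044,0],"turn":[0,0,0],"hand":1},{"xyz":[-0.016,0.044,0],"turn":[0,0,0],"hand":1},{"xyz":[-0.016,0.044,0],"turn":[0,0,0],"hand":1},{"xyz":[-0.016,0.044,0],"turn":[0,0,0],"hand":1}]' >/dev/null
python3 -m jog '[{"xyz":[0,0,0],"turn":[0,0,0],"hand":1},{"xyz":[0,0,0],"turn":[0,0,0],"hand":1},{"xyz":[0,0,0],"turn":[0,0,0],"hand":1},{"xyz":[0,0,0],"turn":[0,0,0],"hand":1},{"xyz":[0,0,0],"turn":[0,0,0],"hand":1}]'
python3 - <<'E'
from h import *
s=state();p,d=get_image("wrist");cv2.imwrite("pics/w4.png",p);print(rot(s).as_matrix().round(3))
cv2.imwrite("pics/w4c.png",cv2.resize(p[160:380,200:440],None,fx=3,fy=2.7))
E
```

```text
[ 8.94849772e-01 -8.95838350e-04  4.50000000e+00]
t: 6.25
ee_pos: [0.3979, -0.297, 0.1234]
tcp_rot: [-0.0, 1.0, 0.001, -0.0]
wrist_force: [0.4, 0.5, 0.1]
grip_width: 0.0358
grip_force: 20.0
[[ 1.     0.002 -0.   ]
 [ 0.002 -1.     0.001]
 [-0.    -0.001 -1.   ]]
```

View pics/w4c.png

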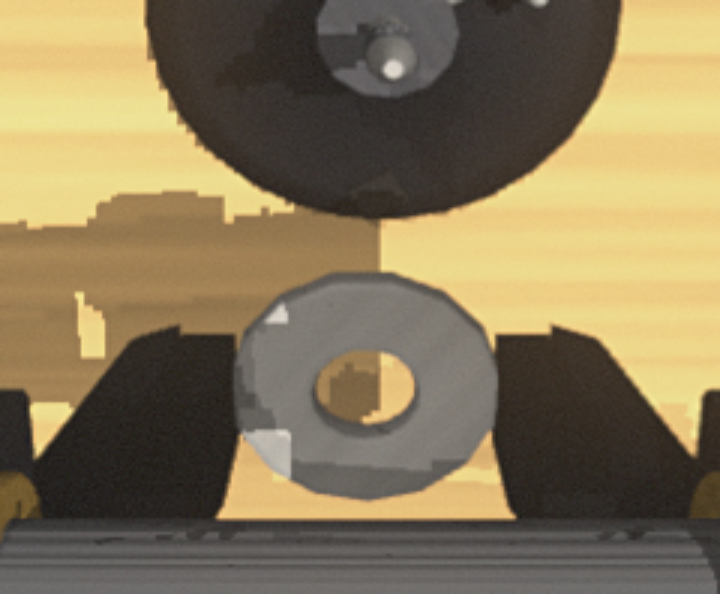

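Stud tip at crop (393,68), pixel (331,185); seat hole at crop (366,387), pixel (322,303); neck centre about pixel (329,169).

```bash
python3 - <<'E'
from h import *
s=state();t=plane("wrist",(331,185.2),.096,s);n=plane("wrist",(329.3,169.3),.045,s);c=plane("wrist",(322,303.3),s["ee_pos"][2]+.0045,s)
print("tip",t,"neck",n,"hole",c,"tip-hole mm",(t-c)*1000)
E
```

```text
tip [ 0.44279953 -0.30134271  0.096     ] neck [ 0.44444139 -0.30155198  0.045     ] hole [ 0.39886621 -0.29721056  0.12806526] tip-hole mm [ 43.93332636  -4.13214196 -32.06526476]
```

```bash
python3 -m jog '[{"xyz":[0.022,0.0022,0],"turn":[0,0,0],"hand":1},{"xyz":[0.022,0.0022,0],"turn":[0,0,0],"hand":1},{"xyz":[0,0,0.015],"turn":[0,0,0],"hand":1},{"xyz":[0,0,0.015],"turn":[0,0,0],"hand":1},{"xyz":[0,0,0.01],"turn":[0,0,0],"hand":1}]'
python3 -m jog '[{"xyz":[0,0,0],"turn":[0,0,0],"hand":1},{"xyz":[0,0,0.01],"turn":[0,0,0],"hand":1},{"xyz":[0,0,0.01],"turn":[0,0,0],"hand":1},{"xyz":[0,0,0.007],"turn":[0,0,0],"hand":1},{"xyz":[0,0,0],"turn":[0,0,0],"hand":1}]'
```

```text
t: 6.8
ee_pos: [0.4416, -0.3017, 0.0828]
tcp_rot: [-0.0, 1.0, 0.001, -0.0]
wrist_force: [0.5, 0.4, -0.0]
grip_width: 0.0357
grip_force: 20.0
t: 7.3
ee_pos: [0.4408, -0.3021, 0.0555]
tcp_rot: [-0.001, 1.0, -0.0, -0.001]
wrist_force: [-0.5, -0.7, 0.3]
grip_width: 0.0358
grip_force: 20.0
```

```bash
python3 -m jog '[{"xyz":[0.001,0,0.005],"turn":[0,0,0],"hand":1},{"xyz":[0,0,0.0035],"turn":[0,0,0],"hand":1},{"xyz":[0,0,0],"turn":[0,0,0],"hand":1},{"xyz":[0,0,0],"turn":[0,0,0],"hand":0.35},{"xyz":[0,0,0],"turn":[0,0,0],"hand":0.35}]'
python3 -m jog '[{"xyz":[0,0,0],"turn":[0,0,0],"hand":0.35},{"xyz":[0,0,-0.02],"turn":[0,0,0],"hand":0.35},{"xyz":[0,0,-0.03],"turn":[0,0,0],"hand":0.35},{"xyz":[-0.01,0,-0.03],"turn":[0,0,0],"hand":0.35},{"xyz":[-0.02,0,-0.02],"turn":[0,0,0],"hand":0.35}]'
python3 - <<'E'
from h import *
s=state();p,d=get_image("wrist");cv2.imwrite("pics/w5.png",p);go([.41,.072,.14],0)
cv2.imwrite("pics/w5c.png",cv2.resize(p[140:300,240:420],None,fx=3,fy=3))
E
```

```text
t: 7.8
ee_pos: [0.4427, -0.3029, 0.0485]
tcp_rot: [0.0, 1.0, -0.0, 0.0]
wrist_force: [-0.4, 1.0, 0.4]
grip_width: 0.0502
grip_force: 0.0
t: 8.3
ee_pos: [0.4136, -0.3036, 0.1507]
tcp_rot: [0.001, 1.0, 0.0, 0.001]
wrist_force: [0.3, -0.4, -0.2]
grip_width: 0.0573
grip_force: 0.0
t 8.3 tcp [ 0.4119 -0.3042  0.1529] shift(tool) [  -1.7 -376.3   11.2] mm
 turn units [ 0.05 -0.03  0.01]
```

View pics/w5c.png

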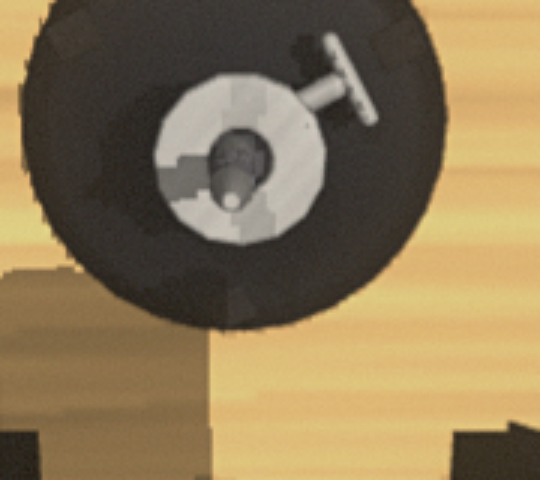

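The seat lies on the neck around the stud: seat centre at crop (241,158), stud tip (231,201). Next, the black washer.

```bash
python3 - <<'E'
from h import *
s=state();print("tip",plane("wrist",(317,207),.096,s),"seat",plane("wrist",(320.3,192.7),.051,s))
E
python3 -m jog '[{"xyz":[0.002,-0.042,0],"turn":[0,0,0],"hand":0.3},{"xyz":[0.002,-0.042,0],"turn":[0,0,0],"hand":0.3},{"xyz":[0.002,-0.042,0],"turn":[0,0,0],"hand":0.3},{"xyz":[0.002,-0.042,0],"turn":[0,0,0],"hand":0.3},{"xyz":[0.002,-0.042,0],"turn":[0,0,0],"hand":0.3}]' >/dev/null
python3 -m jog '[{"xyz":[0,-0.042,0],"turn":[0,0,0],"hand":0.3},{"xyz":[0,-0.042,0],"turn":[0,0,0],"hand":0.3},{"xyz":[0,-0.042,0.01],"turn":[0,0,0],"hand":0.3},{"xyz":[0,-0.04,0.02],"turn":[0,0,0],"hand":0.3},{"xyz":[0,0,0],"turn":[0,0,0],"hand":0.3}]' >/dev/null
python3 -m jog '[{"xyz":[0,0,0],"turn":[0,0,0],"hand":0.3},{"xyz":[0,0,0],"turn":[0,0,0],"hand":0.3},{"xyz":[0,0,0],"turn":[0,0,0],"hand":0.3},{"xyz":[0,0,0],"turn":[0,0,0],"hand":0.3},{"xyz":[0,0,0],"turn":[0,0,0],"hand":0.3}]'
python3 - <<'E'
from h import *
s=state();p,d=get_image("wrist");cv2.imwrite("pics/w6.png",p)
h=cv2.inRange(cv2.cvtColor(p,cv2.COLOR_BGR2HSV),(0,0,0),(180,255,60));h[280:]=0
for c in cv2.findContours(h,0,1)[0]:
    if 150<cv2.contourArea(c)<6000:
        e=cv2.fitEllipse(cv2.convexHull(c));print(np.round(e[0],1),np.round(e[1],1),plane("wrist",e[0],.008,s).round(4))
go([.4394,.0725,.004],0)
E
```

```text
tip [ 0.44050339 -0.30182162  0.096     ] seat [ 0.44077104 -0.30370195  0.051     ]
t: 9.85
ee_pos: [0.423, 0.0725, 0.1185]
tcp_rot: [0.0, 1.0, -0.001, 0.0]
wrist_force: [0.7, 0.8, -0.1]
grip_width: 0.0617
grip_force: 0.0
[318.8 211.3] [38.1 41. ] [0.4372 0.0744 0.008 ]
[ 44.4 279.7] [ 8.5 11.4] [0.3863 0.2781 0.008 ]
t 9.9 tcp [0.4229 0.0726 0.1185] shift(tool) [1.640e+01 1.000e-01 1.145e+02] mm
 turn units [ 0.   -0.01 -0.02]
```

```bash
python3 -m jog '[{"xyz":[0.008,-0.0016,0.03],"turn":[0,0,0],"hand":0.4},{"xyz":[0.007,0,0.03],"turn":[0,0,0],"hand":0.4},{"xyz":[0,0,0.03],"turn":[0,0,0],"hand":0.4},{"xyz":[0,0,0.016],"turn":[0,0,0],"hand":0.4},{"xyz":[0,0,0.007],"turn":[0,0,0],"hand":0.4}]' 20
python3 -m jog '[{"xyz":[0,0,0],"turn":[0,0,0],"hand":0.4},{"xyz":[0,0,0],"turn":[0,0,0],"hand":1},{"xyz":[0,0,0],"turn":[0,0,0],"hand":1},{"xyz":[0,0,0],"turn":[0,0,0],"hand":1},{"xyz":[0,0,0],"turn":[0,0,0],"hand":1}]'
python3 -m jog '[{"xyz":[0,0,0],"turn":[0,0,0],"hand":1},{"xyz":[0,0,-0.02],"turn":[0,0,0],"hand":1},{"xyz":[0,0,-0.03],"turn":[0,0,0],"hand":1},{"xyz":[0,0,-0.04],"turn":[0,0,0],"hand":1},{"xyz":[0,0,-0.04],"turn":[0,0,0],"hand":1}]'
python3 -m jog '[{"xyz":[-0.004,0.042,0],"turn":[0,0,0],"hand":1},{"xyz":[-0.004,0.042,0],"turn":[0,0,0],"hand":1},{"xyz":[-0.004,0.042,0],"turn":[0,0,0],"hand":1},{"xyz":[-0.004,0.042,0],"turn":[0,0,0],"hand":1},{"xyz":[-0.004,0.042,0],"turn":[0,0,0],"hand":1}]' >/dev/null
python3 -m jog '[{"xyz":[-0.004,0.042,0],"turn":[0,0,0],"hand":1},{"xyz":[-0.004,0.042,0],"turn":[0,0,0],"hand":1},{"xyz":[-0.004,0.042,0],"turn":[0,0,0],"hand":1},{"xyz":[-0.004,0.041,0],"turn":[0,0,0],"hand":1},{"xyz":[0,0,0],"turn":[0,0,0],"hand":1}]' >/dev/null
python3 -m jog '[{"xyz":[0,0,0],"turn":[0,0,0],"hand":1},{"xyz":[0,0,0],"turn":[0,0,0],"hand":1},{"xyz":[0,0,0],"turn":[0,0,0],"hand":1},{"xyz":[0,0,0],"turn":[0,0,0],"hand":1},{"xyz":[0,0,0],"turn":[0,0,0],"hand":1}]'
python3 - <<'E'
from h import *
s=state();p,d=get_image("wrist");cv2.imwrite("pics/w7.png",p)
cv2.imwrite("pics/w7c.png",cv2.resize(p[150:380,200:440],None,fx=3,fy=2.6))
E
```

```text
t: 10.4
ee_pos: [0.4364, 0.0747, 0.0036]
tcp_rot: [-0.0, 1.0, -0.0, -0.002]
wrist_force: [0.9, -0.6, 0.6]
grip_width: 0.0531
grip_force: 0.0
t: 10.9
ee_pos: [0.4384, 0.0748, 0.006]
tcp_rot: [0.0, 1.0, -0.0, 0.001]
wrist_force: [-1.0, -1.4, 3.8]
grip_width: 0.0264
grip_force: 20.0
t: 11.4
ee_pos: [0.4369, 0.075, 0.1363]
tcp_rot: [-0.0, 1.0, -0.0, -0.001]
wrist_force: [0.8, 0.4, -0.6]
grip_width: 0.0263
grip_force: 20.0
t: 12.9
ee_pos: [0.4018, -0.3013, 0.1353]
tcp_rot: [0.0, 1.0, 0.0, 0.0]
wrist_force: [0.2, -0.3, 0.4]
grip_width: 0.0267
grip_force: 20.0
```

View pics/w7c.png

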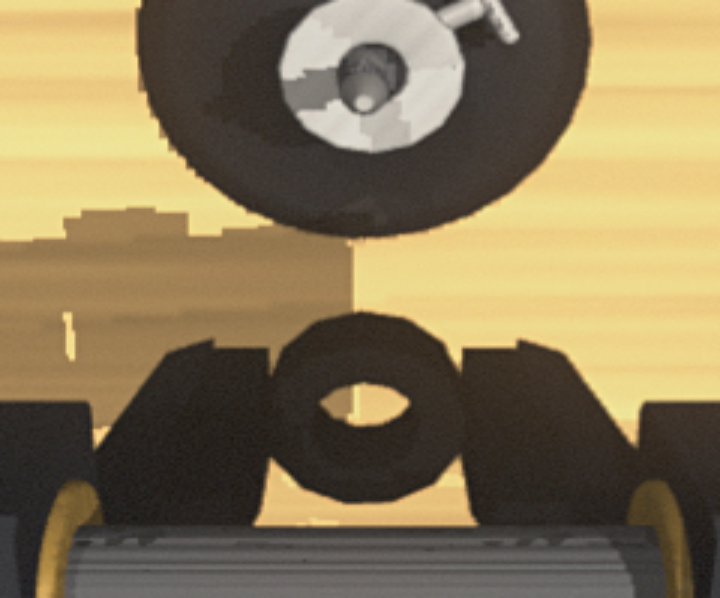

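Washer held, silhouette centre at crop (367,407), pixel (322.5,306.7); stud tip at crop (365,102), pixel (321.7,189.2).

```bash
python3 - <<'E'
from h import *
s=state();t=plane("wrist",(321.7,189.2),.096,s);c=plane("wrist",(322.5,306.7),s["ee_pos"][2]+.002,s)
print("tip",t,"hole",c,"tip-hole mm",(t-c)*1000,(c-s["ee_pos"])*1000)
E
```

```text
tip [ 0.44283301 -0.30145133  0.096     ] hole [ 0.39985432 -0.30175627  0.13733418] tip-hole mm [ 42.97868398   0.30494124 -41.33417698] [-1.90096813 -0.21340293  2.        ]
```

```bash
python3 -m jog '[{"xyz":[0.022,0,0],"turn":[0,0,0],"hand":1},{"xyz":[0.021,0,0],"turn":[0,0,0],"hand":1},{"xyz":[0,0,0.015],"turn":[0,0,0],"hand":1},{"xyz":[0,0,0.015],"turn":[0,0,0],"hand":1},{"xyz":[0,0,0.01],"turn":[0,0,0],"hand":1}]'
python3 -m jog '[{"xyz":[0,0,0.01],"turn":[0,0,0],"hand":1},{"xyz":[0,0,0.01],"turn":[0,0,0],"hand":1},{"xyz":[0,0,0.01],"turn":[0,0,0],"hand":1},{"xyz":[0,0,0.005],"turn":[0,0,0],"hand":1},{"xyz":[0,0,0],"turn":[0,0,0],"hand":1}]'
python3 -m jog '[{"xyz":[0,0,0.002],"turn":[0,0,0],"hand":1},{"xyz":[0,0,0],"turn":[0,0,0],"hand":1},{"xyz":[0,0,0],"turn":[0,0,0],"hand":1},{"xyz":[0,0,0],"turn":[0,0,0],"hand":1},{"xyz":[0,0,0],"turn":[0,0,0],"hand":1}]'
```

```text
t: 13.45
ee_pos: [0.4444, -0.3015, 0.0942]
tcp_rot: [-0.0, 1.0, 0.0, -0.0]
wrist_force: [0.2, 0.5, -0.5]
grip_width: 0.0265
grip_force: 20.0
t: 13.95
ee_pos: [0.4441, -0.3018, 0.0594]
tcp_rot: [-0.001, 1.0, -0.0, -0.001]
wrist_force: [0.3, 0.3, -0.2]
grip_width: 0.0268
grip_force: 20.0
t: 14.45
ee_pos: [0.4447, -0.3022, 0.0585]
tcp_rot: [0.0, 1.0, -0.0, 0.0]
wrist_force: [0.2, 0.1, -0.8]
grip_width: 0.0264
grip_force: 20.0
```

```bash
python3 -m jog '[{"xyz":[0,0,0.002],"turn":[0,0,0],"hand":1},{"xyz":[0,0,0],"turn":[0,0,0],"hand":1},{"xyz":[0,0,0],"turn":[0,0,0],"hand":0.45},{"xyz":[0,0,0],"turn":[0,0,0],"hand":0.45},{"xyz":[0,0,0],"turn":[0,0,0],"hand":0.45}]'
python3 -m jog '[{"xyz":[0,0,-0.02],"turn":[0,0,0],"hand":0.45},{"xyz":[0,0,-0.03],"turn":[0,0,0],"hand":0.45},{"xyz":[0,0,-0.03],"turn":[0,0,0],"hand":0.45},{"xyz":[-0.04,0,0],"turn":[0,0,0],"hand":0.2},{"xyz":[0,0,0],"turn":[0,0,0],"hand":0.2}]'
python3 - <<'E'
from h import *
s=state();p,d=get_image("wrist");cv2.imwrite("pics/w8.png",p);
h=cv2.cvtColor(p,cv2.COLOR_BGR2GRAY)
for z in(.067,):
  T=calibration("wrist")
print(s["ee_pos"], d[150:210,300:345].min())
c,T=cam2world("wrist",s)
# depth points of the washer top: world z between .062 and .070
v,u=np.mgrid[130:280,250:400];dd=d[130:280,250:400]
x=(u-c["cx"])/c["fx"]*dd;y=-(v-c["cy"])/c["fy"]*dd
P=np.stack([x,y,-dd],-1)@T[:3,:3].T+T[:3,3]
for a,b in((.047,.055),(.062,.072),(.08,.1)):
  m=(P[...,2]>a)&(P[...,2]<b)&(dd>0);print(a,m.sum(),P[m].mean(0).round(4) if m.any() else "",P[m].min(0).round(4) if m.any() else "",P[m].max(0).round(4) if m.any() else "")
E
```

```text
t: 14.95
ee_pos: [0.4444, -0.302, 0.056]
tcp_rot: [-0.0, 1.0, -0.0, -0.0]
wrist_force: [-0.2, 0.4, -0.7]
grip_width: 0.0477
grip_force: 0.0
t: 15.45
ee_pos: [0.4021, -0.3015, 0.1363]
tcp_rot: [-0.0, 1.0, -0.001, -0.001]
wrist_force: [-0.8, 1.2, -0.6]
grip_width: 0.0619
grip_force: 0.0
[ 0.40210459 -0.30153913  0.13626589] 0.0
0.047 1154 [ 0.4442 -0.3028  0.052 ] [ 0.4237 -0.3212  0.0471] [ 0.4609 -0.284   0.0549]
0.062 1401 [ 0.4445 -0.3023  0.068 ] [ 0.43   -0.3159  0.062 ] [ 0.4576 -0.2885  0.0715]
0.08 222 [ 0.444 -0.301  0.091] [ 0.439  -0.3048  0.0803] [ 0.4471 -0.2969  0.0988]
```

Depth confirms it: washer top at z≈0.067, centred (0.444,-0.302) on the stud, with the seat beneath. Now the cymbal.

```bash
cat >> h.py <<'E'
def cloud(u0,u1,v0,v1,name="wrist"):
    s=state();p,d=get_image(name);c,T=cam2world(name,s)
    K=np.array([[c["fx"],0,c["cx"]],[0,c["fy"],c["cy"]],[0,0,1]])
    v,u=np.mgrid[v0:v1,u0:u1];dd=d[v0:v1,u0:u1]
    n=cv2.undistortPoints(np.stack([u,v],-1).reshape(-1,1,2).astype(float),K,np.array(c["distortion"])).reshape(*u.shape,2)
    P=np.stack([n[...,0]*dd,-n[...,1]*dd,-dd],-1)@T[:3,:3].T+T[:3,3]
    P[dd<=0]=np.nan
    return s,p,d,P
def band(P,a,b,xy=None,r=1):
    m=(P[...,2]>a)&(P[...,2]<b)
    if xy is not None: m&=np.hypot(P[...,0]-xy[0],P[...,1]-xy[1])<r
    q=P[m]; 
    if len(q)==0: print("none");return
    lo,hi=np.percentile(q,[1,99],axis=0); print(a,b,len(q),"mid",((lo+hi)/2).round(4),"ext",(hi-lo).round(4),"mean",q.mean(0).round(4))
E
python3 -m jog '[{"xyz":[0.025,-0.035,0],"turn":[0,0,0],"hand":0.1},{"xyz":[0.025,-0.035,0],"turn":[0,0,0],"hand":0.1},{"xyz":[0.025,-0.035,0],"turn":[0,0,0],"hand":0.1},{"xyz":[0.025,-0.035,0],"turn":[0,0,0],"hand":0.1},{"xyz":[0.025,-0.035,0],"turn":[0,0,0],"hand":0.1}]' >/dev/null
python3 -m jog '[{"xyz":[0.025,-0.035,0],"turn":[0,0,0],"hand":0.1},{"xyz":[0.025,-0.035,0],"turn":[0,0,0],"hand":0.1},{"xyz":[0.025,-0.035,0],"turn":[0,0,0],"hand":0.1},{"xyz":[0.025,-0.035,0],"turn":[0,0,0],"hand":0.1},{"xyz":[0,0,0],"turn":[0,0,0],"hand":0.1}]' >/dev/null
python3 -m jog '[{"xyz":[0,0,0],"turn":[0,0,0],"hand":0.1},{"xyz":[0,0,0],"turn":[0,0,0],"hand":0.1},{"xyz":[0,0,0],"turn":[0,0,0],"hand":0.1},{"xyz":[0,0,0],"turn":[0,0,0],"hand":0.1},{"xyz":[0,0,0],"turn":[0,0,0],"hand":0.1}]'
python3 - <<'E'
from h import *
s,p,d,P=cloud(0,640,0,290);cv2.imwrite("pics/w9.png",p)
band(P,.0245,.03,(.6465,.0155),.05);band(P,.0015,.03,(.6465,.0155),.085)
go([.6465,.0155,.014],0)
E
```

```text
t: 17.0
ee_pos: [0.6295, 0.0119, 0.1364]
tcp_rot: [0.0, 1.0, -0.001, 0.0]
wrist_force: [-0.3, 0.3, 0.1]
grip_width: 0.0791
grip_force: 0.0
0.0245 0.03 2839 mid [0.6468 0.0166 0.0274] ext [0.0409 0.0414 0.0046] mean [0.6473 0.0166 0.028 ]
0.0015 0.03 31601 mid [0.6514 0.0156 0.0153] ext [0.1441 0.1537 0.0275] mean [0.6536 0.016  0.0083]
t 17.1 tcp [0.6295 0.0121 0.1364] shift(tool) [ 17.   -3.4 122.4] mm
 turn units [ 0.   -0.   -0.02]
```

```bash
python3 -m jog '[{"xyz":[0.0087,-0.0045,0.03],"turn":[0,0,0],"hand":0.2},{"xyz":[0.0087,0,0.03],"turn":[0,0,0],"hand":0.2},{"xyz":[0,0,0.03],"turn":[0,0,0],"hand":0.2},{"xyz":[0,0,0.023],"turn":[0,0,0],"hand":0.2},{"xyz":[0,0,0.005],"turn":[0,0,0],"hand":0.2}]' 40
python3 -m jog '[{"xyz":[0,0,0.004],"turn":[0,0,0],"hand":0.2},{"xyz":[0,0,0],"turn":[0,0,0],"hand":0.2},{"xyz":[0,0,0],"turn":[0,0,0],"hand":1},{"xyz":[0,0,0],"turn":[0,0,0],"hand":1},{"xyz":[0,0,0],"turn":[0,0,0],"hand":1}]'
python3 -m jog '[{"xyz":[0,0,0],"turn":[0,0,0],"hand":1},{"xyz":[0,0,0],"turn":[0,0,0],"hand":1},{"xyz":[0,0,0],"turn":[0,0,0],"hand":1},{"xyz":[0,0,-0.01],"turn":[0,0,0],"hand":1},{"xyz":[0,0,-0.01],"turn":[0,0,0],"hand":1}]'
```

```text
t: 17.55
ee_pos: [0.6445, 0.0173, 0.0149]
tcp_rot: [-0.0, 1.0, -0.0, -0.003]
wrist_force: [-0.3, 0.9, -0.0]
grip_width: 0.0703
grip_force: 0.0
t: 18.05
ee_pos: [0.6477, 0.0172, 0.0153]
tcp_rot: [0.0, 1.0, -0.0, 0.001]
wrist_force: [0.6, 0.1, 0.3]
grip_width: 0.0484
grip_force: 0.0
t: 18.55
ee_pos: [0.6459, 0.0176, 0.0336]
tcp_rot: [-0.0, 1.0, -0.0, -0.001]
wrist_force: [0.0, -0.2, -2.9]
grip_width: 0.0434
grip_force: 39.6
```

```bash
python3 -m jog '[{"xyz":[0,0,-0.02],"turn":[0,0,0],"hand":1},{"xyz":[0,0,-0.03],"turn":[0,0,0],"hand":1},{"xyz":[0,0,-0.03],"turn":[0,0,0],"hand":1},{"xyz":[0,0,-0.03],"turn":[0,0,0],"hand":1},{"xyz":[0,0,-0.01],"turn":[0,0,0],"hand":1}]' 50
python3 -m jog '[{"xyz":[-0.02,0.032,0],"turn":[0,0,0],"hand":1},{"xyz":[-0.02,0.032,0],"turn":[0,0,0],"hand":1},{"xyz":[-0.02,0.032,0],"turn":[0,0,0],"hand":1},{"xyz":[-0.02,0.032,0],"turn":[0,0,0],"hand":1},{"xyz":[-0.02,0.032,0],"turn":[0,0,0],"hand":1}]' >/dev/null
python3 -m jog '[{"xyz":[-0.02,0.032,0],"turn":[0,0,0],"hand":1},{"xyz":[-0.02,0.032,0],"turn":[0,0,0],"hand":1},{"xyz":[-0.02,0.032,0],"turn":[0,0,0],"hand":1},{"xyz":[-0.02,0.032,0],"turn":[0,0,0],"hand":1},{"xyz":[-0.02,0.03,0],"turn":[0,0,0],"hand":1}]' >/dev/null
python3 -m jog '[{"xyz":[0,0,0],"turn":[0,0,0],"hand":1},{"xyz":[0,0,0],"turn":[0,0,0],"hand":1},{"xyz":[0,0,0],"turn":[0,0,0],"hand":1},{"xyz":[0,0,0],"turn":[0,0,0],"hand":1},{"xyz":[0,0,0],"turn":[0,0,0],"hand":1}]'
python3 - <<'E'
from h import *
s,p,d,P=cloud(200,440,180,345);cv2.imwrite("pics/w10.png",p);z=s["ee_pos"][2]
band(P,z+.007,z+.019,s["ee_pos"][:2],.021);band(P,.085,.105)
m=np.isfinite(P[...,2])&(np.hypot(P[...,0]-s["ee_pos"][0],P[...,1]-s["ee_pos"][1])<.021)&(abs(P[...,2]-z-.012)<.004)
q=P[m];A=np.c_[q[:,:2],np.ones(len(q))];print("tilt",np.linalg.lstsq(A,q[:,2],rcond=None)[0][:2].round(4),len(q), (q[:,2].mean()-z))
cv2.imwrite("pics/w10c.png",cv2.resize(p[180:345,200:440],None,fx=3,fy=3))
E
```

```text
t: 19.05
ee_pos: [0.6488, 0.0172, 0.1583]
tcp_rot: [0.0, 1.0, -0.0, 0.003]
wrist_force: [0.8, -0.5, -3.0]
grip_width: 0.0426
grip_force: 49.6
t: 20.55
ee_pos: [0.4474, -0.2997, 0.1541]
tcp_rot: [-0.0, 1.0, 0.001, -0.0]
wrist_force: [0.6, -0.0, -4.1]
grip_width: 0.043
grip_force: 49.6
0.16107264628391182 0.1730726462839118 6545 mid [ 0.4512 -0.2997  0.1664] ext [0.0328 0.0393 0.0041] mean [ 0.4512 -0.2997  0.167 ]
none
tilt [-0.0206  0.0054] 6543 0.012932950017403133
```

View pics/w10c.png

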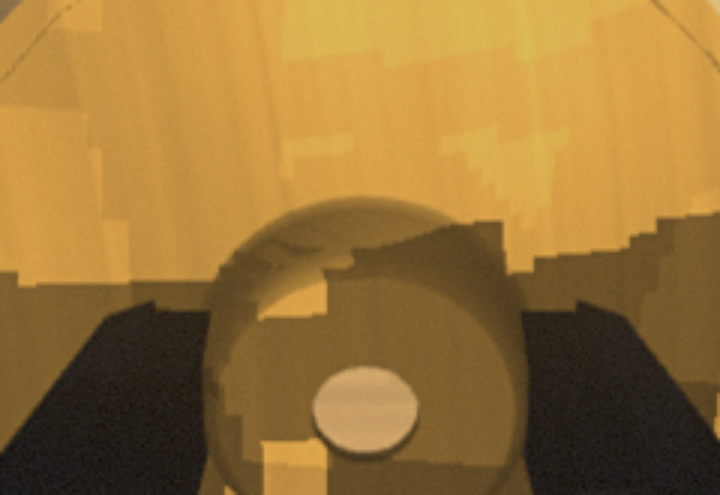

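The cymbal is held level (tilt 0.02 rad), its hole at crop (366,409), pixel (322,316).

```bash
python3 - <<'E'
from h import *
s=state();c=plane("wrist",(322,316.3),s["ee_pos"][2]+.012,s);print(c,(c-s["ee_pos"])*1000)
go(np.array([.4434,-.3016,.11])-(c-s["ee_pos"])*[1,1,0],0)
E
```

```text
[ 0.44631998 -0.29979653  0.16610808] [-1.03815271e+00  9.42843223e-03  1.20000000e+01]
t 20.6 tcp [ 0.4474 -0.2998  0.1541] shift(tool) [-2.9  1.8 44.1] mm
 turn units [-0.    0.    0.01]
```

```bash
python3 -m jog '[{"xyz":[-0.003,0.0018,0],"turn":[0,0,0],"hand":1},{"xyz":[0,0,0.014],"turn":[0,0,0],"hand":1},{"xyz":[0,0,0.014],"turn":[0,0,0],"hand":1},{"xyz":[0,0,0.014],"turn":[0,0,0],"hand":1},{"xyz":[0,0,0.01],"turn":[0,0,0],"hand":1}]'
python3 -m jog '[{"xyz":[0,0,0],"turn":[0,0,0],"hand":1},{"xyz":[0,0,0.006],"turn":[0,0,0],"hand":1},{"xyz":[0,0,0.006],"turn":[0,0,0],"hand":1},{"xyz":[0,0,0.006],"turn":[0,0,0],"hand":1},{"xyz":[0,0,0],"turn":[0,0,0],"hand":1}]'
```

```text
t: 21.1
ee_pos: [0.443, -0.3016, 0.0998]
tcp_rot: [-0.001, 1.0, -0.0, -0.001]
wrist_force: [-0.6, 0.1, -2.9]
grip_width: 0.043
grip_force: 49.6
t: 21.6
ee_pos: [0.4435, -0.302, 0.0834]
tcp_rot: [-0.0, 1.0, -0.0, -0.0]
wrist_force: [-0.2, 0.8, -3.5]
grip_width: 0.0428
grip_force: 49.6
```

```bash
python3 -m jog '[{"xyz":[0.001,0,0.006],"turn":[0,0,0],"hand":1},{"xyz":[0,0,0.006],"turn":[0,0,0],"hand":1},{"xyz":[0,0,0.005],"turn":[0,0,0],"hand":1},{"xyz":[0,0,0.004],"turn":[0,0,0],"hand":1},{"xyz":[0,0,0],"turn":[0,0,0],"hand":1}]'
python3 -m jog '[{"xyz":[0,0,0.002],"turn":[0,0,0],"hand":1},{"xyz":[0,0,0.001],"turn":[0,0,0],"hand":1},{"xyz":[0,0,0],"turn":[0,0,0],"hand":1},{"xyz":[0,0,0],"turn":[0,0,0],"hand":1},{"xyz":[0,0,0],"turn":[0,0,0],"hand":1}]'
```

```text
t: 22.1
ee_pos: [0.4445, -0.302, 0.0624]
tcp_rot: [-0.001, 1.0, -0.0, -0.0]
wrist_force: [-0.2, -0.1, -2.7]
grip_width: 0.0429
grip_force: 49.6
t: 22.6
ee_pos: [0.445, -0.3025, 0.0604]
tcp_rot: [0.0, 1.0, -0.0, 0.0]
wrist_force: [-0.2, -0.1, -3.1]
grip_width: 0.0427
grip_force: 49.6
```

```bash
python3 -m jog '[{"xyz":[0,0,0.001],"turn":[0,0,0],"hand":1},{"xyz":[0,0,0.001],"turn":[0,0,0],"hand":1},{"xyz":[0,0,0.0005],"turn":[0,0,0],"hand":1},{"xyz":[0,0,0],"turn":[0,0,0],"hand":1},{"xyz":[0,0,0],"turn":[0,0,0],"hand":1}]'
```

```text
t: 23.1
ee_pos: [0.445, -0.3025, 0.0581]
tcp_rot: [0.0, 1.0, -0.0, 0.0]
wrist_force: [-1.5, 1.4, 1.8]
grip_width: 0.0431
grip_force: 49.9
```

Contact on the washer. I'll release and check.

```bash
python3 -m jog '[{"xyz":[0,0,0],"turn":[0,0,0],"hand":0.45},{"xyz":[0,0,0],"turn":[0,0,0],"hand":0.3},{"xyz":[0,0,0],"turn":[0,0,0],"hand":0.25},{"xyz":[0,0,0],"turn":[0,0,0],"hand":0.25},{"xyz":[0,0,0],"turn":[0,0,0],"hand":0.25}]' 20
python3 -m jog '[{"xyz":[0,0,-0.02],"turn":[0,0,0],"hand":0.25},{"xyz":[0,0,-0.04],"turn":[0,0,0],"hand":0.25},{"xyz":[0,0,-0.04],"turn":[0,0,0],"hand":0.25},{"xyz":[-0.03,0,0],"turn":[0,0,0],"hand":0.25},{"xyz":[0,0,0],"turn":[0,0,0],"hand":0.25}]'
python3 - <<'E'
from h import *
s,p,d,P=cloud(0,640,0,285);cv2.imwrite("pics/w11.png",p)
xy=(.4434,-.3016)
band(P,.065,.074,xy,.03);band(P,.08,.1,xy,.02);band(P,.035,.052,xy,.1)
m=(np.hypot(P[...,0]-xy[0],P[...,1]-xy[1])<.1)&(P[...,2]>.035)&(P[...,2]<.075)
r=np.hypot(P[...,0]-xy[0],P[...,1]-xy[1]);m2=m&(r>.055)&(r<.069);q=P[m2];A=np.c_[q[:,:2],np.ones(len(q))];print("tilt",np.linalg.lstsq(A,q[:,2],rcond=None)[0][:2],len(q),q[:,2].mean())
go([.44,-.0995,.13],0)
E
```

```text
t: 23.6
ee_pos: [0.445, -0.3025, 0.0577]
tcp_rot: [0.0, 1.0, -0.0, 0.0]
wrist_force: [0.3, 1.1, 0.5]
grip_width: 0.0661
grip_force: 0.0
t: 24.1
ee_pos: [0.4137, -0.3027, 0.1588]
tcp_rot: [0.001, 1.0, -0.001, 0.0]
wrist_force: [0.3, 0.4, -1.2]
grip_width: 0.0661
grip_force: 0.0
0.065 0.074 3575 mid [ 0.4442 -0.3023  0.0696] ext [0.0414 0.0415 0.0066] mean [ 0.4449 -0.3023  0.071 ]
0.08 0.1 180 mid [ 0.4433 -0.3009  0.0891] ext [0.0069 0.0077 0.0178] mean [ 0.4442 -0.301   0.0907]
0.035 0.052 19595 mid [ 0.4444 -0.3023  0.0484] ext [0.1325 0.1331 0.0071] mean [ 0.4501 -0.3022  0.0488]
tilt [ 0.00149433 -0.00244936] 10933 0.04762092310908688
t 24.1 tcp [ 0.4143 -0.3025  0.1581] shift(tool) [  25.4 -203.    28. ] mm
 turn units [ 0.   -0.   -0.02]
```

The cymbal is level, roof at z≈0.070, concentric within about 1.5 mm. Red washer next.

```bash
python3 -m jog '[{"xyz":[0.005,-0.04,0],"turn":[0,0,0],"hand":0.3},{"xyz":[0.005,-0.04,0],"turn":[0,0,0],"hand":0.3},{"xyz":[0.005,-0.04,0],"turn":[0,0,0],"hand":0.3},{"xyz":[0.005,-0.04,0.01],"turn":[0,0,0],"hand":0.3},{"xyz":[0.005,-0.043,0.02],"turn":[0,0,0],"hand":0.3}]' >/dev/null
python3 -m jog '[{"xyz":[0,0,0.01],"turn":[0,0,0],"hand":0.3},{"xyz":[0,0,0],"turn":[0,0,0],"hand":0.3},{"xyz":[0,0,0],"turn":[0,0,0],"hand":0.3},{"xyz":[0,0,0],"turn":[0,0,0],"hand":0.3},{"xyz":[0,0,0],"turn":[0,0,0],"hand":0.3}]'
python3 - <<'E'
from h import *
s,p,d,P=cloud(0,640,0,285);cv2.imwrite("pics/w12.png",p)
hs=cv2.cvtColor(p,cv2.COLOR_BGR2HSV)[0:285]
m=((hs[...,0]<6)|(hs[...,0]>174))&(hs[...,1]>180)&(hs[...,2]>70)&(np.hypot(P[...,0]-.457,P[...,1]+.0985)<.03)
Q=P.copy();Q[~m]=np.nan;band(Q,.007,.014);band(Q,.0,.02)
go([.457,-.0985,.003],0)
E
```

```text
t: 25.15
ee_pos: [0.4405, -0.1008, 0.1183]
tcp_rot: [0.0, 1.0, -0.001, 0.001]
wrist_force: [0.5, 0.1, -0.5]
grip_width: 0.0615
grip_force: 0.0
0.007 0.014 1636 mid [ 0.457  -0.0987  0.0107] ext [0.0326 0.0321 0.0041] mean [ 0.4572 -0.0987  0.0112]
0.0 0.02 1645 mid [ 0.4566 -0.0987  0.0105] ext [0.0333 0.0321 0.0046] mean [ 0.457  -0.0987  0.0112]
t 25.2 tcp [ 0.4404 -0.1006  0.1183] shift(tool) [ 16.5  -2.2 115.3] mm
 turn units [ 0.01 -0.01 -0.02]
```

```bash
python3 -m jog '[{"xyz":[0.0085,-0.002,0.03],"turn":[0,0,0],"hand":0.4},{"xyz":[0.008,0,0.03],"turn":[0,0,0],"hand":0.4},{"xyz":[0,0,0.03],"turn":[0,0,0],"hand":0.4},{"xyz":[0,0,0.016],"turn":[0,0,0],"hand":0.4},{"xyz":[0,0,0.008],"turn":[0,0,0],"hand":0.4}]' 20
python3 -m jog '[{"xyz":[0,0,0],"turn":[0,0,0],"hand":0.4},{"xyz":[0,0,0],"turn":[0,0,0],"hand":1},{"xyz":[0,0,0],"turn":[0,0,0],"hand":1},{"xyz":[0,0,0],"turn":[0,0,0],"hand":1},{"xyz":[0,0,0],"turn":[0,0,0],"hand":1}]'
python3 -m jog '[{"xyz":[0,0,0],"turn":[0,0,0],"hand":1},{"xyz":[0,0,-0.02],"turn":[0,0,0],"hand":1},{"xyz":[0,0,-0.04],"turn":[0,0,0],"hand":1},{"xyz":[0,0,-0.04],"turn":[0,0,0],"hand":1},{"xyz":[0,0,-0.04],"turn":[0,0,0],"hand":1}]'
python3 -m jog '[{"xyz":[-0.011,0.04,0],"turn":[0,0,0],"hand":1},{"xyz":[-0.011,0.04,0],"turn":[0,0,0],"hand":1},{"xyz":[-0.011,0.04,0],"turn":[0,0,0],"hand":1},{"xyz":[-0.011,0.04,0],"turn":[0,0,0],"hand":1},{"xyz":[-0.011,0.042,0],"turn":[0,0,0],"hand":1}]' >/dev/null
python3 -m jog '[{"xyz":[0,0,0],"turn":[0,0,0],"hand":1},{"xyz":[0,0,0],"turn":[0,0,0],"hand":1},{"xyz":[0,0,0],"turn":[0,0,0],"hand":1},{"xyz":[0,0,0],"turn":[0,0,0],"hand":1},{"xyz":[0,0,0],"turn":[0,0,0],"hand":1}]'
python3 - <<'E'
from h import *
s,p,d,P=cloud(0,640,0,380);cv2.imwrite("pics/w13.png",p)
t=s["ee_pos"]
hs=cv2.cvtColor(p,cv2.COLOR_BGR2HSV)[0:380]
m=((hs[...,0]<6)|(hs[...,0]>174))&(hs[...,1]>180)&(hs[...,2]>30)
Q=P.copy();Q[~m]=np.nan;band(Q,t[2]+.001,t[2]+.012,t[:2],.04);band(P,.08,.1,(.4434,-.3016),.02);print(t)
E
```

```text
t: 25.7
ee_pos: [0.4556, -0.0976, 0.0024]
tcp_rot: [-0.001, 1.0, -0.001, -0.001]
wrist_force: [0.0, 0.9, 0.7]
grip_width: 0.053
grip_force: 0.0
t: 26.2
ee_pos: [0.4574, -0.098, 0.0048]
tcp_rot: [0.001, 1.0, -0.0, 0.001]
wrist_force: [-0.3, -0.8, 5.8]
grip_width: 0.0341
grip_force: 20.0
t: 26.7
ee_pos: [0.456, -0.0971, 0.1452]
tcp_rot: [-0.0, 1.0, -0.0, -0.0]
wrist_force: [-0.3, -0.8, 0.3]
grip_width: 0.0344
grip_force: 20.0
t: 27.7
ee_pos: [0.4018, -0.2982, 0.1437]
tcp_rot: [-0.0, 1.0, 0.001, -0.0]
wrist_force: [-0.6, -0.3, -0.1]
grip_width: 0.0344
grip_force: 20.0
0.14468963193610768 0.1556896319361077 3696 mid [ 0.4016 -0.2983  0.1488] ext [0.0319 0.0317 0.0053] mean [ 0.4027 -0.2982  0.1499]
0.08 0.1 204 mid [ 0.4432 -0.3009  0.0893] ext [0.0074 0.0076 0.0179] mean [ 0.4439 -0.3008  0.0911]
[ 0.40180955 -0.29821016  0.14368963]
```

```bash
python3 -m jog '[{"xyz":[0.021,0.003,0],"turn":[0,0,0],"hand":1},{"xyz":[0.0206,0,0],"turn":[0,0,0],"hand":1},{"xyz":[0,0,0.015],"turn":[0,0,0],"hand":1},{"xyz":[0,0,0.015],"turn":[0,0,0],"hand":1},{"xyz":[0,0,0.012],"turn":[0,0,0],"hand":1}]'
python3 -m jog '[{"xyz":[0,0,0],"turn":[0,0,0],"hand":1},{"xyz":[0,0,0.01],"turn":[0,0,0],"hand":1},{"xyz":[0,0,0.01],"turn":[0,0,0],"hand":1},{"xyz":[0,0,0.0045],"turn":[0,0,0],"hand":1},{"xyz":[0,0,0],"turn":[0,0,0],"hand":1}]'
python3 -m jog '[{"xyz":[0,0,0.0015],"turn":[0,0,0],"hand":1},{"xyz":[0,0,0.001],"turn":[0,0,0],"hand":1},{"xyz":[0,0,0],"turn":[0,0,0],"hand":1},{"xyz":[0,0,0],"turn":[0,0,0],"hand":1},{"xyz":[0,0,0],"turn":[0,0,0],"hand":1}]'
```

```text
t: 28.25
ee_pos: [0.4432, -0.3016, 0.1009]
tcp_rot: [-0.0, 1.0, 0.0, -0.0]
wrist_force: [-0.5, 0.1, -0.9]
grip_width: 0.0343
grip_force: 20.0
t: 28.75
ee_pos: [0.4426, -0.302, 0.0764]
tcp_rot: [-0.001, 1.0, -0.0, -0.001]
wrist_force: [0.5, 0.1, 1.4]
grip_width: 0.0345
grip_force: 20.0
t: 29.25
ee_pos: [0.4431, -0.3025, 0.0749]
tcp_rot: [0.0, 1.0, -0.0, 0.0]
wrist_force: [-0.9, -0.3, 0.1]
grip_width: 0.0344
grip_force: 20.0
```

```bash
python3 -m jog '[{"xyz":[0,0,0],"turn":[0,0,0],"hand":0.4},{"xyz":[0,0,0],"turn":[0,0,0],"hand":0.4},{"xyz":[0,0,0],"turn":[0,0,0],"hand":0.4},{"xyz":[0,0,-0.02],"turn":[0,0,0],"hand":0.4},{"xyz":[0,0,-0.04],"turn":[0,0,0],"hand":0.4}]'
python3 -m jog '[{"xyz":[-0.03,0,-0.02],"turn":[0,0,0],"hand":0.4},{"xyz":[0,0,0],"turn":[0,0,0],"hand":0.4},{"xyz":[0,0,0],"turn":[0,0,0],"hand":0.4},{"xyz":[0,0,0],"turn":[0,0,0],"hand":0.4},{"xyz":[0,0,0],"turn":[0,0,0],"hand":0.4}]'
python3 - <<'E'
from h import *
s,p,d,P=cloud(0,640,0,300);cv2.imwrite("pics/w14.png",p)
xy=(.4434,-.3016);hs=cv2.cvtColor(p,cv2.COLOR_BGR2HSV)[0:300]
m=((hs[...,0]<6)|(hs[...,0]>174))&(hs[...,1]>180)&(hs[...,2]>30)
Q=P.copy();Q[~m]=np.nan
band(Q,.07,.09,xy,.03);band(P,.085,.1,xy,.02);band(P,.062,.0725,xy,.03)
go([.54,-.141,.13],0)
E
```

```text
t: 29.75
ee_pos: [0.4411, -0.3005, 0.1323]
tcp_rot: [-0.003, 1.0, -0.0, -0.002]
wrist_force: [-0.1, 0.3, 1.0]
grip_width: 0.0529
grip_force: 0.0
t: 30.25
ee_pos: [0.413, -0.3019, 0.1535]
tcp_rot: [-0.001, 1.0, -0.0, -0.001]
wrist_force: [-0.5, -0.4, -0.7]
grip_width: 0.0529
grip_force: 0.0
0.07 0.09 2251 mid [ 0.4423 -0.3021  0.0809] ext [0.0325 0.0322 0.0038] mean [ 0.4427 -0.3022  0.0812]
0.085 0.1 159 mid [ 0.443  -0.301   0.0919] ext [0.0074 0.0074 0.0124] mean [ 0.4439 -0.301   0.0922]
0.062 0.0725 1427 mid [ 0.4462 -0.3022  0.0674] ext [0.0393 0.0432 0.0098] mean [ 0.4525 -0.3022  0.0699]
t 30.3 tcp [ 0.413  -0.3019  0.1535] shift(tool) [ 127.  -160.8   23.6] mm
 turn units [-0.02  0.01  0.  ]
```

Red washer seated (top ≈0.080, on axis). Now the nut.

```bash
python3 -m jog '[{"xyz":[0.025,-0.032,0],"turn":[0,0,0],"hand":0.4},{"xyz":[0.025,-0.032,0],"turn":[0,0,0],"hand":0.4},{"xyz":[0.025,-0.032,0],"turn":[0,0,0],"hand":0.4},{"xyz":[0.025,-0.032,0.01],"turn":[0,0,0],"hand":0.4},{"xyz":[0.025,-0.032,0.014],"turn":[0,0,0],"hand":0.4}]' >/dev/null
python3 -m jog '[{"xyz":[0,0,0],"turn":[0,0,0],"hand":0.4},{"xyz":[0,0,0],"turn":[0,0,0],"hand":0.4},{"xyz":[0,0,0],"turn":[0,0,0],"hand":0.4},{"xyz":[0,0,0],"turn":[0,0,0],"hand":0.4},{"xyz":[0,0,0],"turn":[0,0,0],"hand":0.4}]'
python3 - <<'E'
from h import *
s,p,d,P=cloud(0,640,0,285);cv2.imwrite("pics/w15.png",p)
band(P,.021,.028,(.5585,-.1415),.025);band(P,.005,.05,(.5585,-.1415),.025)
q=P[(P[...,2]>.015)&(P[...,0]<.62)&(abs(P[...,0]-.5585)<.06)&(abs(P[...,1]+.1415)<.06)&(np.hypot(P[...,0]-.5585,P[...,1]+.1415)>.02)];print("others",len(q),q.min(0) if len(q) else "",q.max(0) if len(q) else "")
go([.5585,-.1415,.006],0)
E
```

```text
t: 31.3
ee_pos: [0.5379, -0.1436, 0.1311]
tcp_rot: [0.0, 1.0, -0.001, 0.0]
wrist_force: [0.2, -0.6, -0.3]
grip_width: 0.0529
grip_force: 0.0
0.021 0.028 1100 mid [ 0.5587 -0.1421  0.0253] ext [0.0236 0.0237 0.004 ] mean [ 0.5589 -0.142   0.0255]
0.005 0.05 1223 mid [ 0.5589 -0.142   0.0167] ext [0.0241 0.0241 0.0212] mean [ 0.5599 -0.142   0.0242]
others 1845 [ 0.49872776 -0.18452039  0.01500929] [ 0.61837836 -0.09375671  0.13861106]
t 31.4 tcp [ 0.5379 -0.1435  0.1311] shift(tool) [ 20.5  -2.1 125.1] mm
 turn units [ 0.   -0.01 -0.02]
```

```bash
python3 -m jog '[{"xyz":[0.0105,-0.0015,0.03],"turn":[0,0,0],"hand":0.4},{"xyz":[0.0103,0,0.03],"turn":[0,0,0],"hand":0.4},{"xyz":[0,0,0.03],"turn":[0,0,0],"hand":0.4},{"xyz":[0,0,0.025],"turn":[0,0,0],"hand":0.4},{"xyz":[0,0,0.009],"turn":[0,0,0],"hand":0.4}]' 20
python3 -m jog '[{"xyz":[0,0,0],"turn":[0,0,0],"hand":0.4},{"xyz":[0,0,0],"turn":[0,0,0],"hand":1},{"xyz":[0,0,0],"turn":[0,0,0],"hand":1},{"xyz":[0,0,0],"turn":[0,0,0],"hand":1},{"xyz":[0,0,0],"turn":[0,0,0],"hand":1}]'
python3 -m jog '[{"xyz":[0,0,0],"turn":[0,0,0],"hand":1},{"xyz":[0,0,-0.03],"turn":[0,0,0],"hand":1},{"xyz":[0,0,-0.04],"turn":[0,0,0],"hand":1},{"xyz":[0,0,-0.04],"turn":[0,0,0],"hand":1},{"xyz":[0,0,-0.04],"turn":[0,0,0],"hand":1}]'
python3 -m jog '[{"xyz":[-0.032,0.032,0],"turn":[0,0,0],"hand":1},{"xyz":[-0.032,0.032,0],"turn":[0,0,0],"hand":1},{"xyz":[-0.032,0.032,0],"turn":[0,0,0],"hand":1},{"xyz":[-0.032,0.032,0],"turn":[0,0,0],"hand":1},{"xyz":[-0.032,0.032,0],"turn":[0,0,0],"hand":1}]' >/dev/null
python3 -m jog '[{"xyz":[0,0,0],"turn":[0,0,0],"hand":1},{"xyz":[0,0,0],"turn":[0,0,0],"hand":1},{"xyz":[0,0,0],"turn":[0,0,0],"hand":1},{"xyz":[0,0,0],"turn":[0,0,0],"hand":1},{"xyz":[0,0,0],"turn":[0,0,0],"hand":1}]'
python3 - <<'E'
from h import *
s,p,d,P=cloud(0,640,0,380);cv2.imwrite("pics/w16.png",p)
t=s["ee_pos"]; print(t)
band(P,t[2]+.014,t[2]+.024,t[:2],.012);band(P,.085,.1,(.4434,-.3016),.02)
m=(np.hypot(P[...,0]-t[0],P[...,1]-t[1])<.011)&(abs(P[...,2]-t[2]-.019)<.005)
q=P[m];print("tilt",np.linalg.lstsq(np.c_[q[:,:2],np.ones(len(q))],q[:,2],rcond=None)[0][:2],len(q))
cv2.imwrite("pics/w16c.png",cv2.resize(p[150:380,200:440],None,fx=3,fy=2.6))
E
```

```text
t: 31.85
ee_pos: [0.5569, -0.1407, 0.0042]
tcp_rot: [-0.001, 1.0, -0.001, -0.002]
wrist_force: [-0.9, -0.2, 0.3]
grip_width: 0.0527
grip_force: 0.0
t: 32.35
ee_pos: [0.5597, -0.1414, 0.0079]
tcp_rot: [0.0, 1.0, -0.0, 0.001]
wrist_force: [0.0, 0.1, 3.3]
grip_width: 0.0246
grip_force: 20.0
t: 32.85
ee_pos: [0.5584, -0.1407, 0.158]
tcp_rot: [-0.0, 1.0, -0.0, -0.0]
wrist_force: [0.7, 0.0, -0.7]
grip_width: 0.0247
grip_force: 20.0
t: 33.85
ee_pos: [0.3996, -0.2999, 0.1566]
tcp_rot: [-0.0, 1.0, 0.001, -0.0]
wrist_force: [-0.4, -0.4, -0.5]
grip_width: 0.025
grip_force: 20.0
[ 0.39958257 -0.29994966  0.1566255 ]
0.17062549550438713 0.1806254955043871 2889 mid [ 0.3998 -0.3     0.1736] ext [0.0227 0.0223 0.0039] mean [ 0.4002 -0.3     0.1741]
0.085 0.1 160 mid [ 0.4431 -0.3008  0.0915] ext [0.0071 0.0074 0.0128] mean [ 0.4436 -0.3009  0.0922]
tilt [-0.01405487  0.0053707 ] 2348
```

View pics/w16c.png

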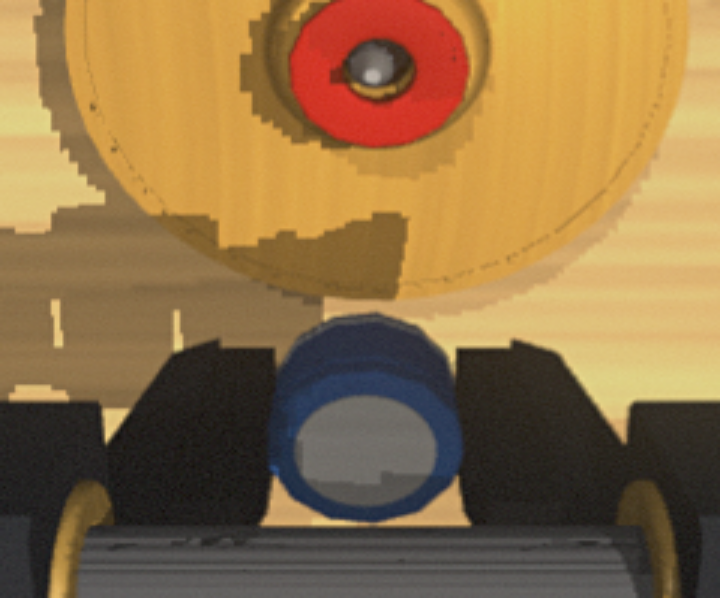

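The blue nut is held upright with its disc at crop (367,450). The stud tip shows through the red washer at crop (375,68) with the cymbal below.

```bash
python3 -m jog '[{"xyz":[0.022,0.0012,0],"turn":[0,0,0],"hand":1},{"xyz":[0.0214,0,0],"turn":[0,0,0],"hand":1},{"xyz":[0,0,0.015],"turn":[0,0,0],"hand":1},{"xyz":[0,0,0.015],"turn":[0,0,0],"hand":1},{"xyz":[0,0,0.012],"turn":[0,0,0],"hand":1}]'
python3 -m jog '[{"xyz":[0,0,0],"turn":[0,0,0],"hand":1},{"xyz":[0,0,0.01],"turn":[0,0,0],"hand":1},{"xyz":[0,0,0.008],"turn":[0,0,0],"hand":1},{"xyz":[0,0,0.005],"turn":[0,0,0],"hand":1},{"xyz":[0,0,0],"turn":[0,0,0],"hand":1}]'
python3 -m jog '[{"xyz":[0,0,0.002],"turn":[0,0,0],"hand":1},{"xyz":[0,0,0.001],"turn":[0,0,0],"hand":1},{"xyz":[0,0,0],"turn":[0,0,0],"hand":1},{"xyz":[0,0,0],"turn":[0,0,0],"hand":1},{"xyz":[0,0,0],"turn":[0,0,0],"hand":1}]'
```

```text
t: 34.4
ee_pos: [0.4426, -0.3013, 0.1137]
tcp_rot: [-0.0, 1.0, 0.001, -0.0]
wrist_force: [1.3, 0.1, -0.8]
grip_width: 0.0251
grip_force: 20.0
t: 34.9
ee_pos: [0.4418, -0.3018, 0.0909]
tcp_rot: [-0.001, 1.0, -0.0, -0.0]
wrist_force: [0.9, -0.1, -0.4]
grip_width: 0.0252
grip_force: 20.0
t: 35.4
ee_pos: [0.4423, -0.3022, 0.0889]
tcp_rot: [0.0, 1.0, -0.0, 0.0]
wrist_force: [0.3, 0.0, -1.0]
grip_width: 0.0248
grip_force: 20.0
```

```bash
python3 -m jog '[{"xyz":[0,0,0.001],"turn":[0,0,0],"hand":1},{"xyz":[0,0,0.0005],"turn":[0,0,0],"hand":1},{"xyz":[0,0,0],"turn":[0,0,0],"hand":1},{"xyz":[0,0,0],"turn":[0,0,0],"hand":0.5},{"xyz":[0,0,0],"turn":[0,0,0],"hand":0.5}]'
python3 -m jog '[{"xyz":[0,0,0],"turn":[0,0,0],"hand":0.5},{"xyz":[0,0,-0.02],"turn":[0,0,0],"hand":0.5},{"xyz":[0,0,-0.03],"turn":[0,0,0],"hand":0.5},{"xyz":[-0.03,0,-0.03],"turn":[0,0,0],"hand":0.3},{"xyz":[0,0,0],"turn":[0,0,0],"hand":0.3}]'
python3 -m jog '[{"xyz":[0,0,0],"turn":[0,0,0],"hand":0.3},{"xyz":[0,0,0],"turn":[0,0,0],"hand":0.3},{"xyz":[0,0,0],"turn":[0,0,0],"hand":0.3},{"xyz":[0,0,0],"turn":[0,0,0],"hand":0.3},{"xyz":[0,0,0],"turn":[0,0,0],"hand":0.3}]'
python3 - <<'E'
from h import *
s,p,d,P=cloud(0,640,0,290);cv2.imwrite("pics/w17.png",p);xy=(.4434,-.3016)
band(P,.1,.11,xy,.02)
m=(np.hypot(P[...,0]-xy[0],P[...,1]-xy[1])<.01)&(abs(P[...,2]-.104)<.005)
q=P[m];print("tilt",np.linalg.lstsq(np.c_[q[:,:2],np.ones(len(q))],q[:,2],rcond=None)[0][:2],len(q))
hs=cv2.cvtColor(p,cv2.COLOR_BGR2HSV)[0:290]
m=((hs[...,0]<6)|(hs[...,0]>174))&(hs[...,1]>180)&(hs[...,2]>30);Q=P.copy();Q[~m]=np.nan;band(Q,.07,.09,xy,.03);band(P,.035,.052,xy,.1)
E
```

```text
t: 35.9
ee_pos: [0.4422, -0.3021, 0.0871]
tcp_rot: [-0.0, 1.0, -0.0, -0.0]
wrist_force: [0.3, 0.3, 0.3]
grip_width: 0.0387
grip_force: 0.0
t: 36.4
ee_pos: [0.4122, -0.3038, 0.171]
tcp_rot: [0.002, 1.0, -0.0, 0.002]
wrist_force: [0.3, -0.7, 1.2]
grip_width: 0.0579
grip_force: 0.0
t: 36.9
ee_pos: [0.4122, -0.3018, 0.1664]
tcp_rot: [-0.001, 1.0, -0.0, -0.0]
wrist_force: [-0.1, -0.1, 1.3]
grip_width: 0.0612
grip_force: 0.0
0.1 0.11 1599 mid [ 0.4416 -0.3021  0.1052] ext [0.0235 0.024  0.0038] mean [ 0.4418 -0.302   0.1055]
tilt [-0.02757786 -0.00271698] 1010
0.07 0.09 655 mid [ 0.4467 -0.3024  0.0809] ext [0.0249 0.0333 0.0036] mean [ 0.4508 -0.3037  0.0812]
0.035 0.052 18604 mid [ 0.4446 -0.3023  0.0484] ext [0.1328 0.1333 0.0071] mean [ 0.4501 -0.3022  0.0488]
```

Nut top at 0.104–0.105, level and on axis; the cymbal is unchanged and the robot is clear.

```bash
python3 -c "
from station import *
print(job_done())"
```

```text
the job is handed in; nothing more can be done
None
```

The job is handed in: seat, black washer, cymbal, red washer and blue nut are stacked on the stud, and depth readings showed each within about 2 mm of its axis. Everything is released; the thumb piano and pot were never approached, though I did not re-measure them. No verdict was returned.

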